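# Hang the board sample and hold the spring clip gaping over its edge

## Robot

A 7-joint arm with a two-finger parallel gripper is mounted at the origin on the work surface. World frame = base frame: x ahead of the robot, y to its left, z up, the work surface at z = 0. Lengths are in mm, angles in rad, forces in N, time in s.
With the tool pointing down it reaches from about 425 to 875 mm from the base axis. Payload 4.7 kg.
Tool frame: the origin (TCP) lies at the very end of the fingers, on their centre line; the grasp point (between the pads) lies 19 mm behind it (r.hold_point_z is the distance from the TCP to the grasp point, in mm); z points along the fingers, y is the line along which they close (so a half turn about z gives the same grasp; the last joint's range is limited). The gripper opens to 85 mm and grips with 20 to 120 N. Pads are 22 mm wide; open, the fingers measure 114 mm over their backs; the gripper's body (76 mm by 85 mm) begins 54 mm behind the grasp point. The pads swing forward as they close: fully open they stand 13 mm farther back than shut.
Start: joints at [-1.335, 0.321, -0.07, 1.45, 0.023, 1.371, -0.057], TCP at [143.017, 634.091, 231.349] pointing down, gripper open.
Joint ranges: [-2.86, 2.86], [-0.3, 2.09], [-1.38, 1.24], [0.06, 2.45], [-1.56, 4.7], [0.09, 2.05], [-2.69, 2.69]. Speed limits (rad/s): [2.57, 2.57, 3.14, 3.14, 3.14, 3.14, 3.14].

## Interface

Orientations are given as [roll, pitch, yaw] about the fixed x, y, z axes, in that order (R = Rz(yaw) Ry(pitch) Rx(roll)).
In Python, from cell import r gives the robot as it stands. The module is installed in compiled form; this text tells all that it offers.
- The arm moves only by the tool step_arm, never from a script. Its argument "motion" is a list of rows, each a list of 7 numbers: the shift along the tool's x, y, z scaled (see below), then the turn, a rotation vector about the tool's x, y, z scaled (see below), then the finger opening in mm, from 0 to 85.4. In form: [[dx, dy, dz, rx, ry, rz, gripper], ...]. A call has exactly 10 rows; each row shifts and turns the commanded pose from where the row before left it, along the tool's axes as they then stand; what a row does not reach is not made up. The controller multiplies each number of a shift by 120 mm and each number of a turn by 45 degrees. A row lasts 1/12 s, in which the tool goes at most 41.7 mm and 7.16 degrees, less where a joint would pass 70% of its speed; a pose out of reach is approached as far as the arm can. A call with a number of a shift or a turn outside -1 to 1 is refused whole. A call with a gripper value outside its range is refused whole. The fingers move at their own pace and stop on an object; "newtons" is the grip in N (left out, the last holds). Time passes only in rows, so rows that do not move let the fingers close, or fill a call up. It gives the time, the measured TCP pose, the force, the opening and the grip force at its end, in the units of the state.
- r.get_obs(): the state, without advancing time (a new reading comes with each control period).
- r.grab_frame(name): name is "scene" or "top" or "wrist"; returns a dict with "frame" (480x640x3 uint8, red, green, blue), "camera_matrix" (3x3 intrinsics, pixels), "R" (3x3) and "t" (3): a world point X has camera coordinates R X + t. Camera axes: x right, y down, z forward; pixel columns grow to the right and rows downward; lengths in mm; the calibration is good to about 2 mm. The wrist camera is an equidistant fisheye: a pixel r from the principal point sees the ray r / f radians off the axis. A picture is of the moment at which its call begins. There is no depth.
- r.hand_in(): hands the job in; it is judged then, once.
The state is a dict: "clock": time; "joint_pos": joint angles; "qd": joint speeds; "effort": joint torques, N m; "position": TCP position; "orientation": TCP orientation; "wrist_force": force on the tool from outside, world axes, zero at the start; "ft_torque": the same for the moment, N m; "finger_gap": finger opening in mm; "finger_force": force on a finger pad.
Only numpy, scipy, OpenCV 4.12 (cv2) and the standard library are available. Lean on these libraries where they do the work, as an engineer would, in place of code of your own. Each camera call takes 0.05 s, during which the arm holds its last target. There are 200 camera calls.

## Task

Lift the standing board sample and lay its steel axle into the two V-notched posts, so that it rests level with the sample hanging upright, and let go of it. Then squeeze the spring clip wide open, lift it off its parking tongue, and bring it down over the middle of the sample's top edge, with one open jaw on each side of the board and touching neither face. Finish while still holding the clip like that, squeezed wide open; leave the two steel weights and the white tile where they are.

Things in the scene. Friction and masses are not known exactly. Their poses are not given: they have to be found in the camera images.
- hanger: the board sample assembly (brown corrugated board on a steel foot, with a steel axle), loose, about 0.4 kg; its origin is the centre of the foot's underside. Board: 8 mm thick along x, 70 mm wide along y, 110 mm above the foot's underside at its top edge; foot: 46 mm along x, 70 mm along y, 12 mm high; z up. It starts standing on its foot on the table. It is stiff and can be gripped across the 8 mm thickness, above the axle.
- hanger_mid (a point): centre of the board sample assembly, half-way up (55 mm above the foot's underside), on the axis of its steel axle; the axle is 10 mm thick, 150 mm long along y (40 mm sticks out beyond each side edge of the board); x is across the board's thickness, z up.
- board_top (a point): middle of the board's straight top edge, 55 mm above hanger_mid, same axes.
- cradle: fixed cradle: grey base plate 70 (x) x 136 (y) x 10 mm with two aluminium V-notched posts, centred 58 mm to either side along y, each 14 mm thick along y; origin at the centre of its underside, on the table; top of the posts 94 mm above the table. Its place and yaw vary.
- cradle_seat (a point): the point half-way between the two V notches where the centre of the axle lies when it is seated (80 mm above the table); y runs from notch to notch, along the seated axle; the V is 90 degrees, 42 mm wide at the top, opens upwards, across x. A hanging sample's foot clears the base plate by 15 mm.
- stand: fixed grey parking block, 70 (x) x 90 (y) x 40 mm high, origin at the centre of its underside; on its top an upright aluminium tongue 6 mm thick (x), 44 mm long (y), 16 mm high, which the clip bites at the start.
- clip: the spring clip (steel, like a broad clothes-peg, 0.065 kg), 24 mm wide along y; same origin and axes as clip_mid, fixed to one half, so they lean by half the opening angle. Squeezed to the stop, the handle plates stand upright and parallel, 18 mm over both, their tops 45 mm above the pivot, the jaw tips 42 mm below it.
- clip_mid (a point): the clip's centre and pivot, 85 mm above the table when parked: jaws down on the block, tips 45 mm below the pivot, handles up. Two flat handle plates, 4 mm thick, white plastic ends, spread upwards like a V from the pivot to 43 mm above it, 48 mm over both at the top. Squeezing their upper ends together along x spreads the jaws along x.
- clip_tip_a (a point): inner face of one jaw's tip, at the jaw's lower end.
- clip_tip_b (a point): inner face of the other jaw's tip, at the jaw's lower end.
- clip_jaw (a joint): opening angle between the clip's halves, rad: 0 as parked (tips 6 mm apart), about -0.13 shut, 0.65 at the stop (tips about 34 mm apart); 0.4 is 24 mm apart. The spring closes it: squeezed near the handles' ends it takes about 4 N to begin and 14 N to hold fully open; 25 N presses it firmly to the stop.
- weight_a_center (a point): steel weight, bystander, 52 mm across, 24 mm high.
- weight_b_center (a point): steel weight, bystander, 40 mm across, 30 mm high.
- tile: white reference tile, bystander, lying flat, 45 x 75 x 9 mm.
Not all that is in view belongs to the job. Several things have the shape of the cradle; the one meant has the colours described above. What is shaped like the clip but green is not meant.

How it is judged:
By the outcome, as a careful person would: the job done as asked, in the order asked, and still so for the second after the job is handed in, while the arm keeps its last pose, push and grip.
It also fails if it takes over 58 s, if anything falls off the work surface, if the arm or the gripper's body presses on something with over 40 N, if the wrist force passes 120 N, or if a joint passes its speed limit or range.

## Working session

There is one attempt and no reset: what is moved stays moved. The work goes in short steps, Python scripts to look and compute and a tool call to move; the robot and the scene stay as the last step left them, time stands still between calls to the robot, and variables do not carry over. Pictures are saved under pics/ and viewed, at most 10 in all, crops included, and the job is handed in when it is done.

Besides the shell and the picture viewer there is one more tool, called after "Call:" in YAML: its name, and indented under it one key for each argument. step_arm: Moves the arm, as the interface text tells. Its arguments: {"type":"object","properties":{"motion":{"type":"array"},"newtons":{"type":"number"}},"required":["motion"]}

```bash
mkdir -p pics; ls; python3 - <<'E'
from cell import r
import cv2,numpy as np,pickle
o=r.get_obs()
print({k:np.round(v,3) for k,v in o.items()}, r.hold_point_z)
d={}
for n in ("scene","top"):
    f=r.grab_frame(n); d[n]=f
    cv2.imwrite(f"pics/{n}0.png",f["frame"][:,:,::-1])
    print(n,np.round(f["camera_matrix"],1).tolist(),np.round(f["R"],3).tolist(),np.round(f["t"]),"cam",np.round(-f["R"].T@f["t"]))
pickle.dump(d,open("f0.pkl","wb"))
E
```

```text
pics
{'clock': np.float64(0.0), 'joint_pos': array([-1.335,  0.322, -0.07 ,  1.452,  0.023,  1.371, -0.057]), 'qd': array([ 0.002,  0.001,  0.   ,  0.002, -0.   ,  0.001, -0.001]), 'effort': array([ 0.0000e+00, -4.9359e+01, -3.8200e-01, -3.1433e+01,  1.3000e-02,
        1.1000e-02, -0.0000e+00]), 'position': array([142.888, 633.541, 230.211]), 'orientation': array([-3.14,  0.  ,  2.92]), 'wrist_force': array([-0.124,  0.481, -0.344]), 'ft_torque': array([-0.028, -0.04 ,  0.052]), 'finger_force': np.float64(0.0), 'finger_gap': np.float64(85.133)} 18.700000000000003
scene [[522.1, 0.0, 320.7], [0.0, 522.1, 242.0], [0.0, 0.0, 1.0]] [[-0.393, 0.919, 0.019], [0.641, 0.289, -0.711], [-0.659, -0.267, -0.703]] [ 247. -279. 1421.] cam [1213.  234.  796.]
top [[536.3, 0.0, 321.6], [0.0, 536.3, 236.7], [0.0, 0.0, 1.0]] [[-0.071, -0.997, -0.002], [-0.974, 0.07, -0.214], [0.214, -0.013, -0.977]] [ -5. 574. 962.] cam [ 353.  -33. 1063.]
```

View pics/scene0.png

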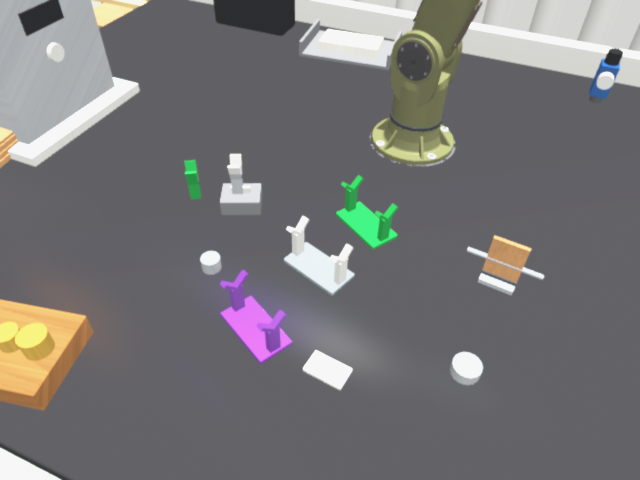

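View pics/top0.png

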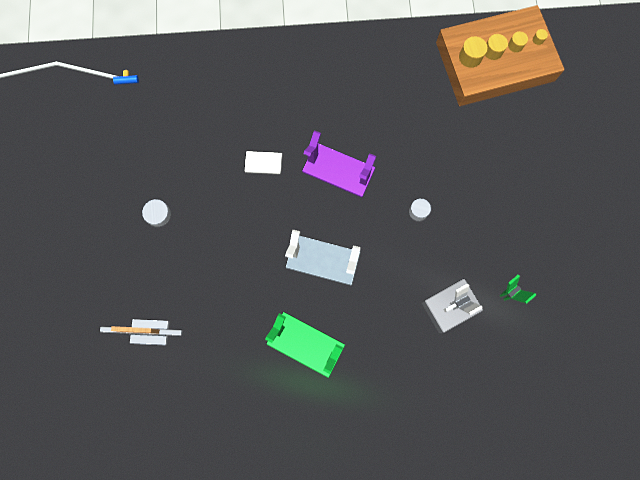

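The scene picture shows these candidates:
- **Cradle:** grey at scene (319,267) / top (323,258). Lookalikes are purple at (255,325) / (339,168) and green at (367,222) / (305,345). I choose the grey one.
- **Clip:** on the grey block at (237,170) / (462,300). The green lookalike is at (193,180) / (518,290). I choose the one on the block.
- **Hanger:** the only one, at (505,262) / (140,330).

Next I'll check these choices in one crop sheet and measure.

```bash
cat > h.py <<'E'
import numpy as np,cv2
def ray(f,uv):
    uv=np.atleast_2d(np.asarray(uv,float)); K=f["camera_matrix"]
    d=np.c_[(uv-[K[0,2],K[1,2]])/[K[0,0],K[1,1]],np.ones(len(uv))]@f["R"]
    return -f["R"].T@f["t"], d
def onz(f,uv,z):
    c,d=ray(f,uv); return c+d*((z-c[2])/d[:,2])[:,None]
def tri(f1,u1,f2,u2):
    A=[];b=[]
    for f,u in((f1,u1),(f2,u2)):
        c,d=ray(f,u); d=d[0]/np.linalg.norm(d[0]); P=np.eye(3)-np.outer(d,d); A.append(P);b.append(P@c)
    return np.linalg.lstsq(np.vstack(A),np.hstack(b),rcond=None)[0]
def proj(f,X):
    q=np.atleast_2d(X)@f["R"].T+f["t"]; p=q@f["camera_matrix"].T; return p[:,:2]/p[:,2:]
def rect(f,mask,z):
    n,l,s,_=cv2.connectedComponentsWithStats(mask.astype(np.uint8))
    k=1+np.argmax(s[1:,4]); c=max(cv2.findContours((l==k).astype(np.uint8),0,cv2.CHAIN_APPROX_NONE)[0],key=len)[:,0]
    return cv2.minAreaRect(onz(f,c,z)[:,:2].astype(np.float32))
E
python3 - <<'E'
import pickle,cv2,numpy as np
from h import *
d=pickle.load(open("f0.pkl","rb")); T,S=d["top"],d["scene"]
def tile(f,u,v,w):
    return cv2.resize(f["frame"][v-w*3//4*1:v+w*3//4,u-w:u+w],(264,198*1+0),interpolation=cv2.INTER_CUBIC)
row=lambda f,L:np.hstack([tile(f,*a) for a in L])
im=np.vstack([row(T,[(141,332,48),(323,258,48),(460,303,48)]),row(S,[(505,262,48),(319,255,48),(238,182,48)])])
cv2.imwrite("pics/crops.png",im[:,:,::-1])
hsv=cv2.cvtColor(T["frame"],cv2.COLOR_RGB2HSV)
for n,(u,v,w,z) in dict(hanger=(141,332,48,55),cradle=(323,258,48,10),stand=(453,305,40,40),wa=(155,212,25,24),wb=(420,209,25,30),tile=(263,162,30,9)).items():
    m=np.zeros((480,640),bool); m[v-w:v+w,u-w:u+w]=True; m&=hsv[...,2]>115
    print(n,[np.round(x,2) for x in rect(T,m,z)])
    print('  ', T["frame"][v,u])
E
```

```text
hanger [array([418.39, 302.18]), array([151.68,  45.38]), np.float64(83.38)]
   [198 141  87]
cradle [array([542.64, -42.8 ]), array([142.76,  79.32]), np.float64(70.86)]
   [190 212 223]
stand [array([ 427.09, -286.91]), array([69.11, 90.97]), np.float64(24.83)]
   [255 255 255]
wa [array([655.41, 284.23]), array([51.74, 52.39]), np.float64(66.45)]
   [224 231 239]
wb [array([ 620.7 , -245.25]), array([38.93, 46.54]), np.float64(58.16)]
   [225 233 240]
tile [array([750.68,  64.11]), array([75.52, 47.02]), np.float64(83.14)]
   [255 255 255]
```

View pics/crops.png

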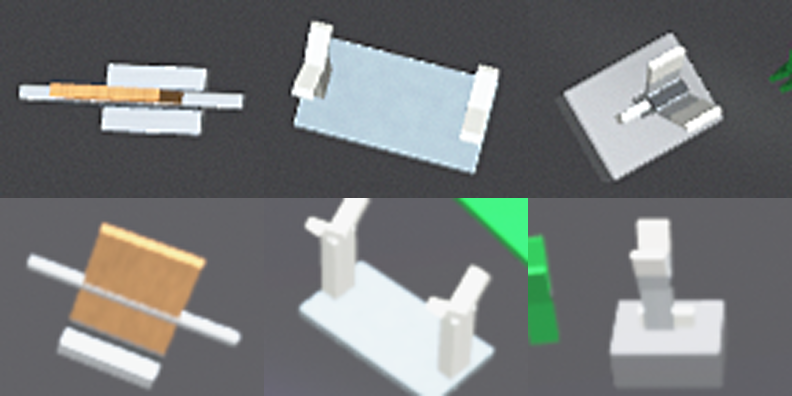

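The crops confirm the choices: the orange board with its axle, the light grey plate with white posts, and the grey block with the clip biting its tongue. Next I'll refine the axes.

```bash
python3 - <<'E'
import pickle,cv2,numpy as np
from h import *
d=pickle.load(open("f0.pkl","rb")); T,S=d["top"],d["scene"]
def win(f,u0,u1,v0,v1):
    m=np.zeros((480,640),bool); m[v0:v1,u0:u1]=True; return m
def ang(p,q): return round(float(np.degrees(np.arctan2(*(p-q)[1::-1]))),1)
th=cv2.cvtColor(T["frame"],cv2.COLOR_RGB2HSV); sh=cv2.cvtColor(S["frame"],cv2.COLOR_RGB2HSV)
# hanger: axle ends (bright columns outside the foot) in both views
b=th[...,2]>115
def col(m,u): v=np.where(m[:,u])[0]; return (u,v.mean())
m=b&win(T,90,195,318,346); us=np.where(m.any(0))[0]; print("axle cols",us[0],us[-1])
L,R=onz(T,[col(m,us[0]+1),col(m,us[-1]-1)],55); print("axle top view",L,R,(L+R)/2,ang(L,R),np.linalg.norm(L-R))
bs=(sh[...,2]>150)&win(S,455,550,235,300); us=np.where(bs.any(0))[0]
l,rr=col(bs,us[0]+1),col(bs,us[-1]-1); print("scene axle",l,rr,onz(S,[l,rr],55).round(1).tolist())
om=(th[...,0]<22)&(th[...,1]>90)&(th[...,2]>160)&win(T,90,195,318,346); print("board top",rect(T,om,110))
# cradle plate, colour-only; posts white
pm=(th[...,1]>20)&(th[...,2]>140)&win(T,280,370,220,300); print("plate",rect(T,pm,10))
wm=(th[...,1]<=20)&(th[...,2]>150)&win(T,280,370,220,300)
n,l,s,c=cv2.connectedComponentsWithStats(wm.astype(np.uint8)); print([(s[i].tolist(),onz(T,c[i],85).round(0).tolist()) for i in range(1,n) if s[i,4]>20])
# stand, clip handle ends
cm=(th[...,2]>235)&win(T,425,485,278,332)
n,l,s,c=cv2.connectedComponentsWithStats(cm.astype(np.uint8)); print([(s[i].tolist(),c[i].round(1).tolist(),onz(T,c[i],120).round(1).tolist()) for i in range(1,n) if s[i,4]>8])
E
```

```text
axle cols 100 181
axle top view [427.97213216 375.0531985   55.        ] [411.12183868 228.81382507  55.        ] [419.54698542 301.93351179  55.        ] 83.4 147.20695204084208
scene axle (np.int64(468), np.float64(248.5)) (np.int64(543), np.float64(276.0)) [[412.9, 229.0, 55.0], [427.6, 376.5, 55.0]]
board top ((419.4882507324219, 301.15130615234375), (69.50965118408203, 8.395313262939453), 82.61078643798828)
plate ((537.7125854492188, -44.91175842285156), (135.125244140625, 70.38813018798828), 70.91736602783203)
[([285, 230, 15, 28, 231], [[557.0, 10.0, 85.0]]), ([346, 246, 14, 29, 224], [[519.0, -100.0, 85.0]])]
[([456, 284, 13, 8, 37], [462.2, 287.3], [[450.5, -285.6, 120.0]]), ([446, 304, 10, 7, 36], [450.5, 307.0], [[417.7, -260.8, 120.0]]), ([470, 306, 12, 9, 40], [475.6, 309.9], [[409.6, -303.8, 120.0]])]
```

Call:
step_arm:
  motion:
    - [-0.27, -0.21, 0, 0, 0, 0, 85]
    - [-0.27, -0.21, 0, 0, 0, 0, 85]
    - [-0.27, -0.21, 0, 0, 0, 0, 85]
    - [-0.27, -0.21, 0, 0, 0, 0, 85]
    - [-0.27, -0.21, 0, 0, 0, 0, 85]
    - [-0.27, -0.21, 0, 0, 0, 0, 85]
    - [-0.27, -0.21, 0, 0, 0, 0, 85]
    - [-0.27, -0.21, 0, 0, 0, 0, 85]
    - [-0.27, -0.21, 0, 0, 0, 0, 85]
    - [-0.27, -0.21, 0, 0, 0, 0, 85]

```text
clock: 0.93
position: [404.4, 315.0, 231.1]
orientation: [3.142, -0.0, 2.92]
wrist_force: [0.7, 0.7, 0.7]
finger_gap: 85.1
finger_force: 0.0
```

Call:
step_arm:
  motion:
    - [0, 0, 0, 0, 0, 0.155, 85]
    - [0, 0, 0, 0, 0, 0.155, 85]
    - [0, 0, 0, 0, 0, 0.155, 85]
    - [0, 0, 0, 0, 0, 0.155, 85]
    - [0, 0, 0, 0, 0, 0.155, 85]
    - [0, 0, 0, 0, 0, 0.155, 85]
    - [0, 0, 0, 0, 0, 0.155, 85]
    - [0, 0, 0, 0, 0, 0.155, 85]
    - [0, 0, 0, 0, 0, 0.155, 85]
    - [0, 0, 0, 0, 0, 0.155, 85]

```text
clock: 1.77
position: [403.4, 316.7, 230.9]
orientation: [-3.141, 0.001, 1.696]
wrist_force: [-0.0, -0.9, -0.7]
finger_gap: 84.7
finger_force: 0.0
```

```bash
cat > go.py <<'E'
import sys,numpy as np
from scipy.spatial.transform import Rotation as Ro
from cell import r
def go(p,yaw,roll=np.pi):
    o=r.get_obs(); R0=Ro.from_euler('xyz',o["orientation"]); R1=Ro.from_euler('xyz',[np.pi,0,np.radians(yaw)])
    d=R0.inv().apply(np.array(p)-o["position"]); w=(R0.inv()*R1).as_rotvec(degrees=True)
    print("t",round(float(o["clock"]),2),"pos",o["position"].round(1),"rpy deg",np.degrees(o["orientation"]).round(2),"F",o["wrist_force"].round(1),"gap",round(float(o["finger_gap"]),1),"ff",round(float(o["finger_force"]),1))
    print("shift now-frame mm",d.round(1),"units",(d/120).round(3),"min rows",round(np.linalg.norm(d)/41.7,1)," turn deg",w.round(2),"units",(w/45).round(3),"shift units after turn",(R1.inv().apply(np.array(p)-o["position"])/120).round(3))
if __name__=="__main__":
    a=list(map(float,sys.argv[1:])); go(a[:3],a[3])
E
python3 go.py 419.5 301.6 200 83.3
```

```text
t 1.77 pos [403.4 316.7 230.9] rpy deg [-1.7996e+02  3.0000e-02  9.7200e+01] F [-0.  -0.9 -0.7] gap 84.7 ff 0.0
shift now-frame mm [-17.   14.1  30.9] units [-0.142  0.118  0.257] min rows 0.9  turn deg [-0.04  0.04 13.9 ] units [-0.001  0.001  0.309] shift units after turn [-0.11   0.148  0.257]
```

Call:
step_arm:
  motion:
    - [0, 0, 0, 0, 0, 0.103, 85]
    - [0, 0, 0, 0, 0, 0.103, 85]
    - [0, 0, 0, 0, 0, 0.103, 85]
    - [-0.055, 0.074, 0.13, 0, 0, 0, 85]
    - [-0.055, 0.074, 0.13, 0, 0, 0, 85]
    - [0, 0, 0, 0, 0, 0, 85]
    - [0, 0, 0, 0, 0, 0, 85]
    - [0, 0, 0, 0, 0, 0, 85]
    - [0, 0, 0, 0, 0, 0, 85]
    - [0, 0, 0, 0, 0, 0, 85]

```text
clock: 2.6
position: [419.8, 302.8, 201.1]
orientation: [3.141, -0.001, 1.461]
wrist_force: [-0.5, 0.1, 0.0]
finger_gap: 84.8
finger_force: 0.0
```

```bash
python3 go.py 419.5 301.6 68 83.3; python3 - <<'E'
from cell import r
import cv2,pickle,numpy as np
f=r.grab_frame("wrist"); pickle.dump(f,open("w1.pkl","wb")); cv2.imwrite("pics/w1.png",f["frame"][:,:,::-1])
print(f["camera_matrix"].round(1).tolist(),"cam",(-f["R"].T@f["t"]).round(1),f["R"].round(2).tolist())
def pw(f,X):
    q=np.atleast_2d(X)@f["R"].T+f["t"]; rr=np.hypot(q[:,0],q[:,1]); th=np.arctan2(rr,q[:,2]); K=f["camera_matrix"]
    return np.c_[K[0,2]+K[0,0]*th*q[:,0]/rr,K[1,2]+K[1,1]*th*q[:,1]/rr]
print("board_top pred",pw(f,[419.5,301.6,110]).round(0),"axle ends",pw(f,[[428.3,376.1,55],[410.7,227.1,55]]).round(0))
E
```

```text
t 2.6 pos [419.8 302.8 201.1] rpy deg [ 1.7995e+02 -8.0000e-02  8.3700e+01] F [-0.5  0.1  0. ] gap 84.8 ff 0.0
shift now-frame mm [ -1.4  -0.3 133.1] units [-0.012 -0.002  1.109] min rows 3.2  turn deg [ 0.05 -0.08  0.4 ] units [ 0.001 -0.002  0.009] shift units after turn [-1.000e-02 -1.000e-03  1.109e+00]
[[371.6, 0.0, 321.0], [0.0, 371.6, 237.8], [0.0, 0.0, 1.0]] cam [427.3 370.9 343.5] [[0.99, -0.11, 0.0], [-0.1, -0.96, 0.27], [-0.03, -0.27, -0.96]]
board_top pred [[321. 244.]] axle ends [[321. 129.]
 [320. 309.]]
```

View pics/w1.png

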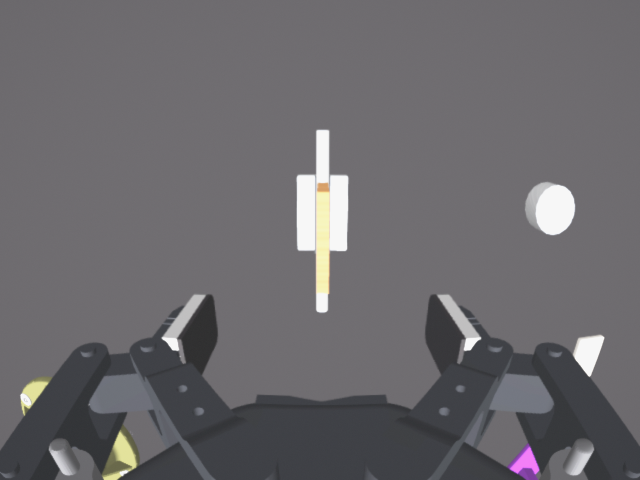

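The wrist view agrees with the prediction: axle (322,129)–(322,312), board top around (322,242). I'll descend and grip.

Call:
step_arm:
  motion:
    - [-0.01, 0, 0.2, 0, 0, 0, 85]
    - [0, 0, 0.2, 0, 0, 0, 85]
    - [0, 0, 0.2, 0, 0, 0, 85]
    - [0, 0, 0.2, 0, 0, 0, 85]
    - [0, 0, 0.2, 0, 0, 0, 85]
    - [0, 0, 0.1, 0, 0, 0, 85]
    - [0, 0, 0, 0, 0, 0, 85]
    - [0, 0, 0, 0, 0, 0, 40]
    - [0, 0, 0, 0, 0, 0, 20]
    - [0, 0, 0, 0, 0, 0, 0]
  newtons: 60

```text
clock: 3.48
position: [420.8, 301.7, 69.9]
orientation: [3.139, -0.003, 1.46]
wrist_force: [0.1, -0.1, 0.3]
finger_gap: 51.2
finger_force: 0.0
```

Call:
step_arm:
  motion:
    - [0, 0, 0, 0, 0, 0, 0]
    - [0, 0, 0, 0, 0, 0, 0]
    - [0, 0, 0, 0, 0, 0, 0]
    - [0, 0, 0, 0, 0, 0, 0]
    - [0, 0, 0, 0, 0, 0, 0]
    - [0, 0, 0, 0, 0, 0, 0]
    - [0, 0, 0, 0, 0, 0, 0]
    - [0, 0, 0, 0, 0, 0, 0]
    - [0, 0, 0, 0, 0, 0, 0]
    - [0, 0, 0, 0, 0, 0, 0]

```text
clock: 4.32
position: [420.3, 301.0, 68.7]
orientation: [3.141, -0.001, 1.46]
wrist_force: [1.5, 0.7, 5.7]
finger_gap: 7.3
finger_force: 59.5
```

```bash
python3 go.py 537.7 -44.9 150 70.9
```

```text
t 4.32 pos [420.3 301.   68.7] rpy deg [ 1.7994e+02 -5.0000e-02  8.3630e+01] F [1.5 0.7 5.7] gap 7.3 ff 59.5
shift now-frame mm [-330.7  155.1  -81.5] units [-2.756  1.293 -0.679] min rows 9.0  turn deg [ 0.05 -0.06 12.73] units [ 0.001 -0.001  0.283] shift units after turn [-2.404  1.868 -0.678]
```

Call:
step_arm:
  motion:
    - [0, 0, -0.1, 0, 0, 0, 0]
    - [0, 0, -0.2, 0, 0, 0, 0]
    - [0, 0, -0.25, 0, 0, 0, 0]
    - [0, 0, -0.25, 0, 0, 0, 0]
    - [0, 0, -0.2, 0, 0, 0, 0]
    - [-0.1, 0.05, 0, 0, 0, 0, 0]
    - [-0.18, 0.085, 0, 0, 0, 0, 0]
    - [-0.2, 0.095, 0, 0, 0, 0, 0]
    - [-0.2, 0.095, 0, 0, 0, 0, 0]
    - [-0.2, 0.095, 0, 0, 0, 0, 0]

```text
clock: 5.15
position: [456.7, 187.7, 186.2]
orientation: [-3.138, 0.003, 1.46]
wrist_force: [-0.2, 0.0, -3.1]
finger_gap: 7.6
finger_force: 58.8
```

Call:
step_arm:
  motion:
    - [-0.2, 0.095, 0, 0, 0, 0, 0]
    - [-0.2, 0.095, 0, 0, 0, 0, 0]
    - [-0.2, 0.095, 0, 0, 0, 0, 0]
    - [-0.2, 0.095, 0, 0, 0, 0, 0]
    - [-0.2, 0.095, 0, 0, 0, 0, 0]
    - [-0.2, 0.095, 0, 0, 0, 0, 0]
    - [-0.2, 0.095, 0, 0, 0, 0, 0]
    - [-0.2, 0.095, 0, 0, 0, 0, 0]
    - [-0.1, 0.05, 0, 0, 0, 0, 0]
    - [0, 0, 0, 0, 0, 0, 0]

```text
clock: 5.98
position: [530.8, -28.7, 186.4]
orientation: [-3.139, 0.003, 1.453]
wrist_force: [0.3, -0.6, -3.7]
finger_gap: 7.3
finger_force: 58.8
```

```bash
python3 go.py 537.7 -44.9 190 70.9
```

```text
t 5.98 pos [530.8 -28.7 186.4] rpy deg [-179.84    0.19   83.25] F [ 0.3 -0.6 -3.7] gap 7.3 ff 58.8
shift now-frame mm [-15.3   8.7  -3.6] units [-0.127  0.072 -0.03 ] min rows 0.4  turn deg [-0.14  0.2  12.35] units [-0.003  0.005  0.274] shift units after turn [-0.109  0.098 -0.03 ]
```

Call:
step_arm:
  motion:
    - [0, 0, 0, 0, 0, 0.069, 0]
    - [0, 0, 0, 0, 0, 0.069, 0]
    - [0, 0, 0, 0, 0, 0.069, 0]
    - [0, 0, 0, 0, 0, 0.069, 0]
    - [-0.055, 0.049, 0, 0, 0, 0, 0]
    - [-0.055, 0.049, 0, 0, 0, 0, 0]
    - [0, 0, 0, 0, 0, 0, 0]
    - [0, 0, 0, 0, 0, 0, 0]
    - [0, 0, 0, 0, 0, 0, 0]
    - [0, 0, 0, 0, 0, 0, 0]

```text
clock: 6.82
position: [538.8, -39.4, 188.0]
orientation: [-3.141, -0.0, 1.244]
wrist_force: [-0.1, 0.5, -3.4]
finger_gap: 7.5
finger_force: 58.9
```

```bash
python3 go.py 537.7 -44.9 94 70.9; python3 - <<'E'
from cell import r
import cv2,pickle,numpy as np
f=r.grab_frame("wrist"); s=r.grab_frame("scene"); pickle.dump((f,s),open("w2.pkl","wb"))
a=f["frame"][60:420,100:540]; b=cv2.resize(s["frame"][140:320,230:410],(360,360),interpolation=cv2.INTER_CUBIC)
cv2.imwrite("pics/w2.png",np.hstack([a,b])[:,:,::-1])
E
```

```text
t 6.82 pos [538.8 -39.4 188. ] rpy deg [-1.7998e+02 -1.0000e-02  7.1250e+01] F [-0.1  0.5 -3.4] gap 7.5 ff 58.9
shift now-frame mm [-5.6  0.8 94. ] units [-0.047  0.006  0.783] min rows 2.3  turn deg [-0.02 -0.01  0.35] units [-0.001 -0.     0.008] shift units after turn [-0.047  0.006  0.783]
```

View pics/w2.png

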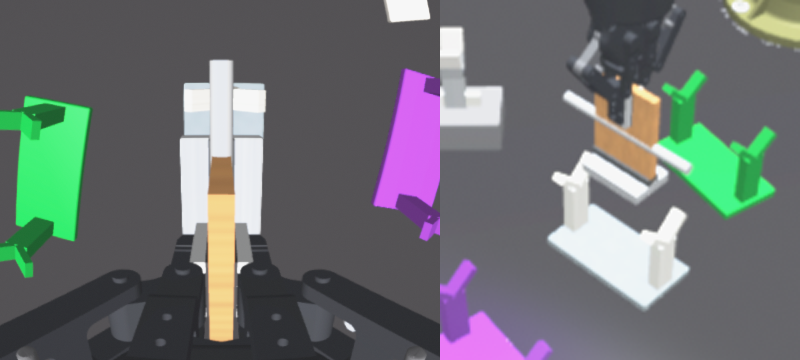

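The axle is over the notches, aligned across x. It needs about 6 mm along the axle, then lowering.

Call:
step_arm:
  motion:
    - [-0.025, 0, 0, 0, 0, 0.008, 0]
    - [-0.025, 0.005, 0, 0, 0, 0, 0]
    - [0, 0, 0.15, 0, 0, 0, 0]
    - [0, 0, 0.15, 0, 0, 0, 0]
    - [0, 0, 0.15, 0, 0, 0, 0]
    - [0, 0, 0.15, 0, 0, 0, 0]
    - [0, 0, 0.07, 0, 0, 0, 0]
    - [0, 0, 0.04, 0, 0, 0, 0]
    - [0, 0, 0.02, 0, 0, 0, 0]
    - [0, 0, 0, 0, 0, 0, 0]

```text
clock: 7.75
position: [537.9, -45.6, 100.8]
orientation: [3.141, -0.0, 1.237]
wrist_force: [0.1, 0.2, -2.5]
finger_gap: 7.2
finger_force: 58.8
```

```bash
python3 go.py 537.7 -44.9 94 70.9
```

```text
t 7.75 pos [537.9 -45.6 100.8] rpy deg [ 1.7997e+02 -1.0000e-02  7.0850e+01] F [ 0.1  0.2 -2.5] gap 7.2 ff 58.8
shift now-frame mm [ 0.6 -0.4  6.8] units [ 0.005 -0.003  0.057] min rows 0.2  turn deg [ 0.03 -0.01 -0.05] units [ 0.001 -0.    -0.001] shift units after turn [ 0.005 -0.003  0.057]
```

Call:
step_arm:
  motion:
    - [0, 0, 0.02, 0, 0, 0, 0]
    - [0, 0, 0.02, 0, 0, 0, 0]
    - [0, 0, 0.01, 0, 0, 0, 0]
    - [0, 0, 0, 0, 0, 0, 0]
    - [0, 0, 0, 0, 0, 0, 0]
    - [0, 0, 0, 0, 0, 0, 0]
    - [0, 0, 0, 0, 0, 0, 0]
    - [0, 0, 0, 0, 0, 0, 0]
    - [0, 0, 0, 0, 0, 0, 0]
    - [0, 0, 0, 0, 0, 0, 0]

```text
clock: 8.58
position: [537.7, -45.5, 94.6]
orientation: [3.141, -0.0, 1.237]
wrist_force: [0.3, 0.1, -2.8]
finger_gap: 7.0
finger_force: 59.0
```

Call:
step_arm:
  motion:
    - [0, 0, 0.01, 0, 0, 0, 0]
    - [0, 0, 0, 0, 0, 0, 0]
    - [0, 0, 0.008, 0, 0, 0, 0]
    - [0, 0, 0, 0, 0, 0, 0]
    - [0, 0, 0, 0, 0, 0, 0]
    - [0, 0, 0, 0, 0, 0, 0]
    - [0, 0, 0, 0, 0, 0, 0]
    - [0, 0, 0, 0, 0, 0, 0]
    - [0, 0, 0, 0, 0, 0, 0]
    - [0, 0, 0, 0, 0, 0, 0]

```text
clock: 9.42
position: [538.6, -45.7, 93.5]
orientation: [3.14, -0.001, 1.237]
wrist_force: [-0.9, -0.5, 5.3]
finger_gap: 7.9
finger_force: 60.2
```

Seated: the force rose from -3.4 to +5.3 N. Now release.

Call:
step_arm:
  motion:
    - [0, 0, -0.003, 0, 0, 0, 7]
    - [0, 0, 0, 0, 0, 0, 9]
    - [0, 0, 0, 0, 0, 0, 12]
    - [0, 0, 0, 0, 0, 0, 20]
    - [0, 0, 0, 0, 0, 0, 30]
    - [0, 0, 0, 0, 0, 0, 45]
    - [0, 0, 0, 0, 0, 0, 60]
    - [0, 0, 0, 0, 0, 0, 75]
    - [0, 0, 0, 0, 0, 0, 80]
    - [0, 0, 0, 0, 0, 0, 80]
  newtons: 30

```text
clock: 10.25
position: [537.6, -45.5, 92.7]
orientation: [3.142, -0.0, 1.237]
wrist_force: [0.3, 0.8, -0.4]
finger_gap: 79.6
finger_force: 0.0
```

Call:
step_arm:
  motion:
    - [0, 0, 0, 0, 0, 0, 80]
    - [0, 0, -0.1, 0, 0, 0, 80]
    - [0, 0, -0.2, 0, 0, 0, 80]
    - [0, 0, -0.25, 0, 0, 0, 80]
    - [0, 0, -0.25, 0, 0, 0, 80]
    - [0, 0, -0.25, 0, 0, 0, 80]
    - [0, 0, -0.15, 0, 0, 0, 80]
    - [0, 0, 0, 0, 0, 0, 80]
    - [0, 0, 0, 0, 0, 0, 80]
    - [0, 0, 0, 0, 0, 0, 80]

```text
clock: 11.08
position: [537.1, -45.4, 236.3]
orientation: [-3.141, 0.0, 1.237]
wrist_force: [0.8, -0.0, -0.8]
finger_gap: 80.0
finger_force: 0.0
```

```bash
python3 go.py 429.5 -292.8 240 114.8; python3 - <<'E'
from cell import r
import cv2,pickle,numpy as np
f=r.grab_frame("wrist"); s=r.grab_frame("scene"); pickle.dump((f,s),open("w3.pkl","wb"))
a=f["frame"][60:420,100:540]; b=cv2.resize(s["frame"][160:320,240:400],(360,360),interpolation=cv2.INTER_CUBIC)
cv2.imwrite("pics/w3.png",np.hstack([a,b])[:,:,::-1])
E
```

```text
t 11.08 pos [537.1 -45.4 236.3] rpy deg [-179.95    0.     70.86] F [ 0.8 -0.  -0.8] gap 80.0 ff 0.0
shift now-frame mm [-269.   -20.5   -3.6] units [-2.241 -0.171 -0.03 ] min rows 6.5  turn deg [-5.000e-02 -2.000e-02 -4.394e+01] units [-0.001 -0.    -0.976] shift units after turn [-1.495 -1.678 -0.031]
```

View pics/w3.png

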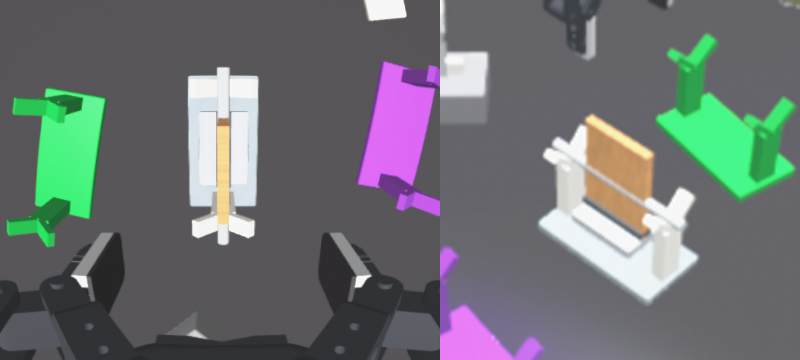

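The sample hangs level in both notches and upright: in the crop, the axle runs (557,145)–(685,225) in the scene view. Next, the clip.

Call:
step_arm:
  motion:
    - [-0.15, -0.01, 0, 0, 0, 0, 85]
    - [-0.25, -0.02, 0, 0, 0, 0, 85]
    - [-0.25, -0.02, 0, 0, 0, 0, 85]
    - [-0.25, -0.02, 0, 0, 0, 0, 85]
    - [-0.25, -0.02, 0, 0, 0, 0, 85]
    - [-0.25, -0.02, 0, 0, 0, 0, 85]
    - [-0.25, -0.02, 0, 0, 0, 0, 85]
    - [-0.25, -0.02, 0, 0, 0, 0, 85]
    - [-0.22, -0.02, 0, 0, 0, 0, 85]
    - [-0.12, -0.01, 0, 0, 0, 0, 85]

```text
clock: 12.02
position: [426.2, -295.6, 235.9]
orientation: [-3.14, 0.001, 1.232]
wrist_force: [-0.5, -0.1, 0.4]
finger_gap: 85.2
finger_force: 0.0
```

Call:
step_arm:
  motion:
    - [0, 0, 0, 0, 0, -0.14, 85]
    - [0, 0, 0, 0, 0, -0.14, 85]
    - [0, 0, 0, 0, 0, -0.14, 85]
    - [0, 0, 0, 0, 0, -0.14, 85]
    - [0, 0, 0, 0, 0, -0.14, 85]
    - [0, 0, 0, 0, 0, -0.14, 85]
    - [0, 0, 0, 0, 0, -0.135, 85]
    - [0, 0, 0, 0, 0, 0, 85]
    - [0, 0, 0, 0, 0, 0, 85]
    - [0, 0, 0, 0, 0, 0, 85]

```text
clock: 12.85
position: [428.7, -292.2, 236.2]
orientation: [-3.141, -0.001, 2.0]
wrist_force: [-0.3, -0.9, 1.0]
finger_gap: 85.1
finger_force: 0.0
```

```bash
python3 go.py 429.5 -292.8 200 114.8; python3 - <<'E'
from cell import r
import cv2,pickle,numpy as np
f=r.grab_frame("wrist"); pickle.dump(f,open("w4.pkl","wb")); cv2.imwrite("pics/w4.png",f["frame"][:,:,::-1])
def pw(f,X):
    q=np.atleast_2d(X)@f["R"].T+f["t"]; rr=np.hypot(q[:,0],q[:,1]); th=np.arctan2(rr,q[:,2]); K=f["camera_matrix"]
    return np.c_[K[0,2]+K[0,0]*th*q[:,0]/rr,K[1,2]+K[1,1]*th*q[:,1]/rr]
y=np.array([-.42,.907,0]); x=np.array([.907,.42,0]); c=np.array([429.5,-292.8,128])
print("handle tops pred",pw(f,[c+sx*24*x+sy*12*y for sx in(1,-1) for sy in (1,-1)]).round(0).tolist(),"stand corners",pw(f,[np.array([427.1,-286.9,40])+sx*35*x+sy*45*y for sx in(1,-1) for sy in (1,-1)]).round(0).tolist())
E
```

```text
t 12.85 pos [ 428.7 -292.2  236.2] rpy deg [-1.7995e+02 -4.0000e-02  1.1458e+02] F [-0.3 -0.9  1. ] gap 85.1 ff 0.0
shift now-frame mm [-0.9  0.5 36.2] units [-0.007  0.004  0.301] min rows 0.9  turn deg [-0.05 -0.04 -0.22] units [-0.001 -0.001 -0.005] shift units after turn [-0.007  0.004  0.301]
handle tops pred [[356.0, 220.0], [356.0, 253.0], [287.0, 220.0], [288.0, 253.0]] stand corners [[360.0, 156.0], [359.0, 251.0], [283.0, 156.0], [286.0, 251.0]]
```

View pics/w4.png

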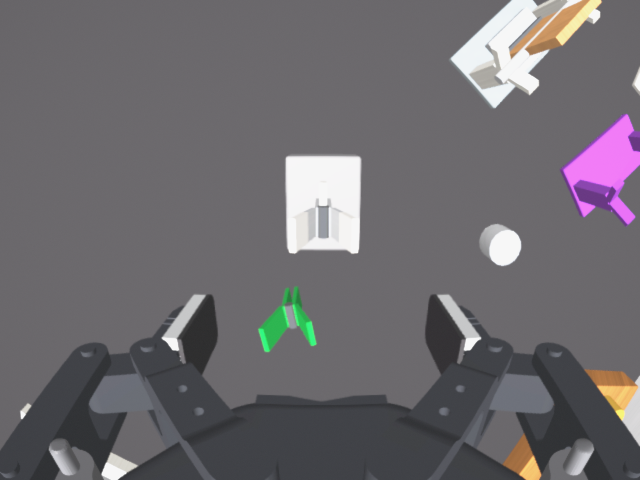

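The wrist view shows the block at (287–361,156–251) and the clip's handle ends at about (289–360,218–252), close to prediction. I'll refine the clip centre across x.

```bash
python3 - <<'E'
import pickle,numpy as np,cv2
f=pickle.load(open("w4.pkl","rb")); im=f["frame"][:,:,:].astype(int); g=im.min(2)
for v in (170,200,215,225,235,245,250,254): 
    us=np.where(g[v,270:380]>120)[0]+270; print(v,us.min() if len(us) else None,us.max() if len(us) else None, ''.join(str(min(9,x//26)) for x in g[v,280:368]))
K=f["camera_matrix"]; c=-f["R"].T@f["t"]
def onz(u,v,z):
    a=np.array([u-K[0,2],v-K[1,2]]); rr=np.hypot(*a); th=rr/K[0,0]; d=np.r_[a/rr*np.sin(th),np.cos(th)]@f["R"]; return c+d*(z-c[2])/d[2]
for p in ((288,248,126),(358.5,248,126),(290,160,40),(359,160,40),(323.5,200,56)): print(p,onz(*p).round(1))
E
```

```text
170 285 361 4444468999999999999999999999999999999999999999999999999999999999999999999999999975444444
200 285 360 4444457999999999999999999999999999987779999999987779999999999999999999999999999864444444
215 286 360 4444447899999999888888888888777777789975555555556998888888899999998888889999999744444444
225 286 359 4444446899999999888888888888777777789975555555556998888888899999999999999999999844444444
235 286 359 4444446899999999888888888888877777789975555555556998888888899999999999999999999744444444
245 286 359 4444445799999999988888888999999999999999999999999999999999999999999999999999999544444444
250 288 358 4444444469999999987555555555555555555555555555555555555555555555555689999999996444444444
254 None None 4444444444444444444444444444444444444444444444444444444444444444444444444444444444444444
(288, 248, 126) [ 411.5 -311.1  126. ]
(358.5, 248, 126) [ 457.2 -290.1  126. ]
(290, 160, 40) [ 383.5 -261.4   40. ]
(359, 160, 40) [ 440.5 -235.2   40. ]
(323.5, 200, 56) [ 425.4 -280.    56. ]
```

Call:
step_arm:
  motion:
    - [-0.005, 0.012, 0.1, 0, 0, -0.005, 85]
    - [0, 0, 0.2, 0, 0, 0, 85]
    - [0, 0, 0.25, 0, 0, 0, 85]
    - [0, 0, 0.25, 0, 0, 0, 85]
    - [0, 0, 0.15, 0, 0, 0, 85]
    - [0, 0, 0.1, 0, 0, 0, 85]
    - [0, 0, 0.05, 0, 0, 0, 85]
    - [0, 0, 0, 0, 0, 0, 70]
    - [0, 0, 0, 0, 0, 0, 65]
    - [0, 0, 0, 0, 0, 0, 60]
  newtons: 40

```text
clock: 13.73
position: [431.5, -292.9, 105.9]
orientation: [3.14, 0.002, 2.006]
wrist_force: [-0.1, 0.5, -0.6]
finger_gap: 59.7
finger_force: 0.0
```

```bash
python3 go.py 430 -292.2 104 114.8; python3 - <<'E'
from cell import r
import cv2,pickle,numpy as np
f=r.grab_frame("wrist"); s=r.grab_frame("scene"); pickle.dump((f,s),open("w5.pkl","wb"))
a=f["frame"][60:420,100:540]; b=cv2.resize(s["frame"][110:230,180:300],(360,360),interpolation=cv2.INTER_CUBIC)
cv2.imwrite("pics/w5.png",np.hstack([a,b])[:,:,::-1])
E
```

```text
t 13.73 pos [ 431.5 -292.9  105.9] rpy deg [1.7991e+02 1.0000e-01 1.1495e+02] F [-0.1  0.5 -0.6] gap 59.7 ff 0.0
shift now-frame mm [ 1.3 -1.1  1.9] units [ 0.01  -0.009  0.016] min rows 0.1  turn deg [0.09 0.1  0.15] units [0.002 0.002 0.003] shift units after turn [ 0.01  -0.009  0.016]
```

View pics/w5.png

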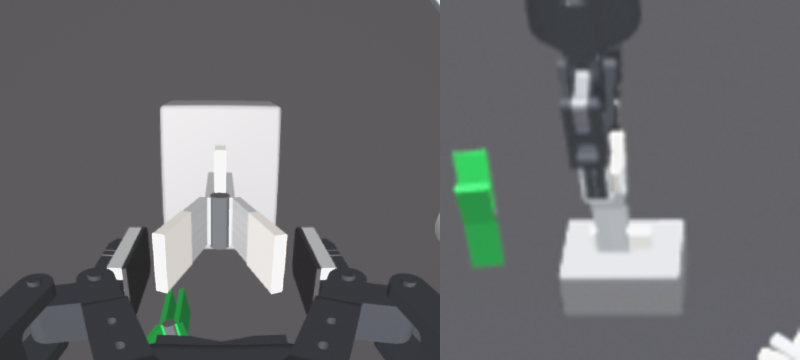

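The clip's handles (153–287 in the crop) sit centred between the pads. Closing slowly.

Call:
step_arm:
  motion:
    - [0, 0, 0, 0, 0, 0, 54]
    - [0, 0, 0, 0, 0, 0, 50]
    - [0, 0, 0, 0, 0, 0, 46]
    - [0, 0, 0, 0, 0, 0, 42]
    - [0, 0, 0, 0, 0, 0, 38]
    - [0, 0, 0, 0, 0, 0, 34]
    - [0, 0, 0, 0, 0, 0, 30]
    - [0, 0, 0, 0, 0, 0, 26]
    - [0, 0, 0, 0, 0, 0, 22]
    - [0, 0, 0, 0, 0, 0, 18]

```text
clock: 14.67
position: [431.1, -295.2, 108.0]
orientation: [3.141, 0.004, 2.006]
wrist_force: [-7.1, -1.7, 20.0]
finger_gap: 18.8
finger_force: 36.0
```

Call:
step_arm:
  motion:
    - [0, 0, 0, 0, 0, 0, 14]
    - [0, 0, 0, 0, 0, 0, 10]
    - [0, 0, 0, 0, 0, 0, 5]
    - [0, 0, 0, 0, 0, 0, 0]
    - [0, 0, 0, 0, 0, 0, 0]
    - [0, 0, 0, 0, 0, 0, 0]
    - [0, 0, 0, 0, 0, 0, 0]
    - [0, 0, 0, 0, 0, 0, 0]
    - [0, 0, 0, 0, 0, 0, 0]
    - [0, 0, 0, 0, 0, 0, 0]

```text
clock: 15.5
position: [430.9, -295.4, 108.0]
orientation: [3.141, 0.004, 2.005]
wrist_force: [-6.1, -1.3, 20.4]
finger_gap: 18.7
finger_force: 37.7
```

```bash
python3 go.py 430 -292.2 104 114.8; python3 - <<'E'
from cell import r
import cv2,pickle,numpy as np
f=r.grab_frame("wrist"); s=r.grab_frame("scene"); pickle.dump((f,s),open("w6.pkl","wb"))
a=f["frame"][60:420,100:540]; b=cv2.resize(s["frame"][110:230,180:300],(360,360),interpolation=cv2.INTER_CUBIC)
cv2.imwrite("pics/w6.png",np.hstack([a,b])[:,:,::-1])
E
```

```text
t 15.5 pos [ 430.9 -295.4  108. ] rpy deg [179.97   0.21 114.89] F [-6.1 -1.3 20.4] gap 18.7 ff 37.7
shift now-frame mm [3.3 0.6 4. ] units [0.027 0.005 0.033] min rows 0.1  turn deg [0.03 0.21 0.09] units [0.001 0.005 0.002] shift units after turn [0.027 0.005 0.033]
```

View pics/w6.png

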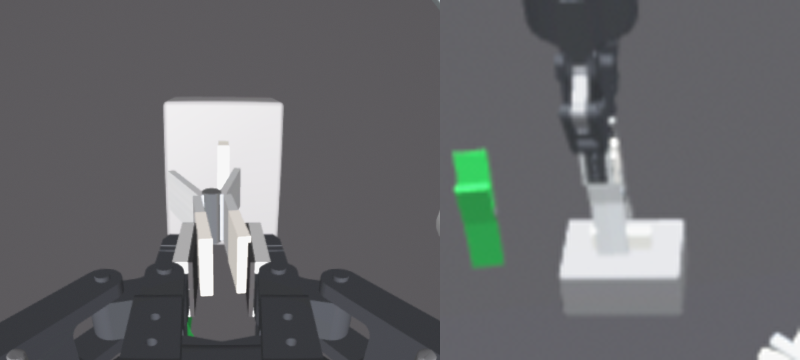

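Gap 18.7 mm at 38 N, so the clip is squeezed to its stop. I'll lift it straight up off the tongue and check how it hangs.

Call:
step_arm:
  motion:
    - [0, 0, -0.05, 0, 0, 0, 0]
    - [0, 0, -0.1, 0, 0, 0, 0]
    - [0, 0, -0.15, 0, 0, 0, 0]
    - [0, 0, -0.2, 0, 0, 0, 0]
    - [0, 0, -0.25, 0, 0, 0, 0]
    - [0, 0, -0.25, 0, 0, 0, 0]
    - [0, 0, -0.15, 0, 0, 0, 0]
    - [0, 0, 0, 0, 0, 0, 0]
    - [0, 0, 0, 0, 0, 0, 0]
    - [0, 0, 0, 0, 0, 0, 0]

```text
clock: 16.43
position: [430.2, -291.7, 241.9]
orientation: [-3.141, -0.001, 2.007]
wrist_force: [0.1, -0.5, -1.3]
finger_gap: 16.4
finger_force: 46.1
```

```bash
python3 go.py 537.7 -44.9 250 70.9; python3 - <<'E'
from cell import r
import cv2,pickle,numpy as np
f=r.grab_frame("wrist"); s=r.grab_frame("scene"); pickle.dump((f,s),open("w7.pkl","wb"))
a=f["frame"][60:420,100:540]; b=cv2.resize(s["frame"][60:220,170:330],(360,360),interpolation=cv2.INTER_CUBIC)
cv2.imwrite("pics/w7.png",np.hstack([a,b])[:,:,::-1])
E
```

```text
t 16.43 pos [ 430.2 -291.7  241.9] rpy deg [-1.7997e+02 -8.0000e-02  1.1498e+02] F [ 0.1 -0.5 -1.3] gap 16.4 ff 46.1
shift now-frame mm [178.3 201.7  -8. ] units [ 1.486  1.681 -0.066] min rows 6.5  turn deg [-0.06 -0.06 44.08] units [-0.001 -0.001  0.98 ] shift units after turn [ 2.236  0.174 -0.067]
```

View pics/w7.png

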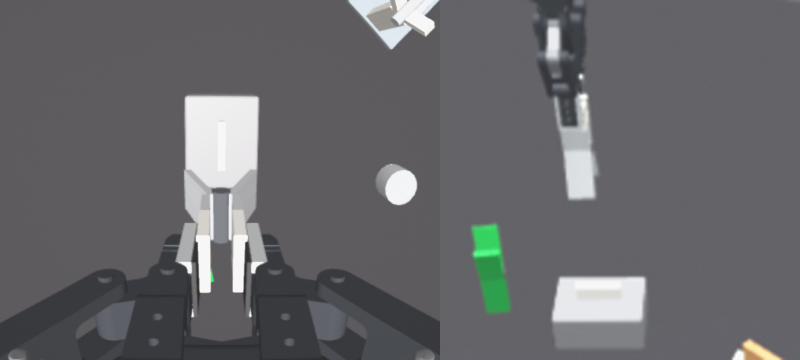

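The clip is off the tongue, open and symmetric in the wrist view, with its jaws hanging down at scene (232,148). Next I'll carry it above the sample. All 10 pictures are used, so from here on I check with numbers only.

Call:
step_arm:
  motion:
    - [0.08, 0.09, -0.03, 0, 0, 0, 0]
    - [0.15, 0.17, -0.03, 0, 0, 0, 0]
    - [0.17, 0.19, 0, 0, 0, 0, 0]
    - [0.17, 0.19, 0, 0, 0, 0, 0]
    - [0.17, 0.19, 0, 0, 0, 0, 0]
    - [0.17, 0.19, 0, 0, 0, 0, 0]
    - [0.17, 0.19, 0, 0, 0, 0, 0]
    - [0.17, 0.19, 0, 0, 0, 0, 0]
    - [0.14, 0.17, 0, 0, 0, 0, 0]
    - [0.09, 0.1, 0, 0, 0, 0, 0]

```text
clock: 17.37
position: [537.7, -43.0, 248.4]
orientation: [-3.14, -0.001, 2.01]
wrist_force: [0.7, 0.8, -1.3]
finger_gap: 16.2
finger_force: 46.1
```

Call:
step_arm:
  motion:
    - [0, 0, 0, 0, 0, 0.14, 0]
    - [0, 0, 0, 0, 0, 0.14, 0]
    - [0, 0, 0, 0, 0, 0.14, 0]
    - [0, 0, 0, 0, 0, 0.14, 0]
    - [0, 0, 0, 0, 0, 0.14, 0]
    - [0, 0, 0, 0, 0, 0.14, 0]
    - [0, 0, 0, 0, 0, 0.14, 0]
    - [0, 0, 0, 0, 0, 0, 0]
    - [0, 0, 0, 0, 0, 0, 0]
    - [0, 0, 0, 0, 0, 0, 0]

```text
clock: 18.2
position: [537.0, -47.1, 249.5]
orientation: [-3.141, 0.001, 1.239]
wrist_force: [-0.8, 0.2, 0.1]
finger_gap: 16.5
finger_force: 46.1
```

```bash
python3 go.py 537.8 -45.5 250 70.9; python3 - <<'E'
from cell import r
import pickle,cv2,numpy as np
from h import *
d=pickle.load(open("f0.pkl","rb"))["scene"]
_,s=pickle.load(open("w7.pkl","rb"))
# jaw tip height from scene view, by difference with the clean plate image
df=np.abs(s["frame"].astype(int)-d["frame"]).max(2)
for v in (110,120,130,140,145,147,149,151,153): 
    us=np.where(s["frame"][v,215:255].min(1)>130)[0]+215; print(v,us[[0,-1]] if len(us) else None)
for v in (146,148,150):
    c,q=ray(s,(232.5,v)); q=q[0]; p=np.array([430.2+18,-291.7+8.4]); k=((p-c[:2])@q[:2])/(q[:2]@q[:2]); print(v,(c+k*q).round(1))
w=r.grab_frame("wrist"); S=r.grab_frame("scene"); T=r.grab_frame("top"); pickle.dump((w,S,T),open("w8.pkl","wb"))
h=cv2.cvtColor(w["frame"],cv2.COLOR_RGB2HSV); m=(h[...,0]<25)&(h[...,1]>80)&(h[...,2]>120)
for v in range(140,330,12):
    us=np.where(m[v,270:370])[0]+270; print(v,us[[0,-1]] if len(us) else None,end=' ')
h=cv2.cvtColor(T["frame"],cv2.COLOR_RGB2HSV); m=(h[...,0]<22)&(h[...,1]>80)&(h[...,2]>120); m[:150]=0
if m.sum()>20: print("top board",m.sum(),rect(T,m,135))
E
```

```text
t 18.2 pos [537.  -47.1 249.5] rpy deg [-1.7996e+02  3.0000e-02  7.0980e+01] F [-0.8  0.2  0.1] gap 16.5 ff 46.1
shift now-frame mm [ 1.7  0.2 -0.5] units [ 0.014  0.002 -0.004] min rows 0.0  turn deg [-0.04  0.03  0.08] units [-0.001  0.001  0.002] shift units after turn [ 0.014  0.002 -0.004]
110 [221 236]
120 [224 236]
130 [225 238]
140 [226 238]
145 [226 238]
147 [227 238]
149 None
151 None
153 None
146 [ 445.8 -279.8  175.2]
148 [ 446.1 -280.2  170.3]
150 [ 446.4 -280.6  165.4]
140 None 152 None 164 None 176 [318 327] 188 [317 327] 200 [317 327] 212 [317 327] 224 [317 327] 236 [317 327] 248 [317 327] 260 None 272 None 284 None 296 None 308 None 320 None
```

```bash
python3 - <<'E'
import pickle,numpy as np
w,S,T=pickle.load(open("w8.pkl","rb")); g=w["frame"].min(2)
for u in (302,306,310,318,321,324,332,336,340): print(u,''.join(str(min(9,x//26)) for x in g[240:380:2,u]))
K=w["camera_matrix"]; c=-w["R"].T@w["t"]
tx=np.array([np.cos(1.239),np.sin(1.239),0]); ty=np.array([tx[1],-tx[0],0]); tcp=np.array([537.,-47.1,249.5])
def onz(u,v,z):
    a=np.array([u-K[0,2],v-K[1,2]]); rr=np.hypot(*a); th=rr/K[0,0]; d=np.r_[a/rr*np.sin(th),np.cos(th)]@w["R"]; return c+d*(z-c[2])/d[2]
print("cam in tool",(c-tcp)@tx,(c-tcp)@ty,c[2]-tcp[2])
for v in (250,260,270,280,290,300,310,320,330,340,350,360): print(v,[round(float((onz(321.1,v,249.5+z)-tcp)@tx),1) for z in (14,19,24)])
E
```

```text
302 7555677655555556666666666666999999999999999999999999999973333333333333
306 8875555655555556666666666666999999999999999999999999999973333333333333
310 8888755688888888888878877777886555555555665666556777777643333333333333
318 5555322444444444444444444444444433333333333333333333333333333333333333
321 5555322444444444444444444444444433333333333333333333333333333333333333
324 5555322444444444444444444444444433333333333333333333333333333333333333
332 8887555666666666666666666666666666666666666666555555555533333333333333
336 8755555555555556666666666666999999999999999999999999999973333333333333
340 6555555555555556666666666666999999999999999999999999999973333333333333
cam in tool 68.81858983797831 0.36114913101433643 142.3285648514692
250 [28.0, 29.6, 31.2]
260 [24.1, 25.9, 27.6]
270 [20.2, 22.1, 24.0]
280 [16.2, 18.3, 20.3]
290 [12.2, 14.4, 16.6]
300 [8.0, 10.3, 12.7]
310 [3.7, 6.2, 8.8]
320 [-0.7, 2.0, 4.7]
330 [-5.2, -2.4, 0.5]
340 [-9.9, -6.9, -3.8]
350 [-14.8, -11.5, -8.2]
360 [-19.8, -16.3, -12.9]
```

The handle tops measure 24.4 mm wide at TCP+19, so the pivot is at TCP−26, the tips at about TCP−68, and the clip is centred. I'll lower until the tips are about 15 mm below the board's top edge.

Call:
step_arm:
  motion:
    - [0.012, 0.003, 0, 0, 0, 0, 0]
    - [0.013, 0, 0, 0, 0, 0, 0]
    - [0, 0, 0.08, 0, 0, 0, 0]
    - [0, 0, 0.08, 0, 0, 0, 0]
    - [0, 0, 0.08, 0, 0, 0, 0]
    - [0, 0, 0.07, 0, 0, 0, 0]
    - [0, 0, 0, 0, 0, 0, 0]
    - [0, 0, 0, 0, 0, 0, 0]
    - [0, 0, 0, 0, 0, 0, 0]
    - [0, 0, 0, 0, 0, 0, 0]

```text
clock: 19.18
position: [539.1, -44.1, 213.2]
orientation: [3.141, -0.0, 1.237]
wrist_force: [-0.1, -0.1, -0.8]
finger_gap: 16.1
finger_force: 46.1
```

```bash
python3 go.py 537.9 -44.2 187 70.9; python3 - <<'E'
from cell import r
import pickle,cv2,numpy as np
w=r.grab_frame("wrist"); pickle.dump(w,open("w9.pkl","wb"))
h=cv2.cvtColor(w["frame"],cv2.COLOR_RGB2HSV); m=(h[...,0]<25)&(h[...,1]>80)&(h[...,2]>120); g=w["frame"].min(2)
for v in range(150,290,10):
    us=np.where(m[v,270:370])[0]+270; print(v,us[[0,-1]] if len(us) else None,''.join(str(min(9,x//26)) for x in g[v,280:364]))
E
```

```text
t 19.18 pos [539.1 -44.1 213.2] rpy deg [ 1.7995e+02 -2.0000e-02  7.0860e+01] F [-0.1 -0.1 -0.8] gap 16.1 ff 46.1
shift now-frame mm [-0.5 -1.1 26.2] units [-0.004 -0.009  0.218] min rows 0.6  turn deg [ 0.05 -0.02 -0.04] units [ 0.001 -0.001 -0.001] shift units after turn [-0.004 -0.009  0.218]
150 None 333589999999999999999999999999999988999999999888999999999999999999999999999999843333
160 None 333589999999999999999999999999999988999999999887899999999999999999999999999999643333
170 None 333468888888888888888888888888888778999999999887788888888888888888888888888887533333
180 None 333368888888888999999999999999998858999999999886458999999999999999988888888887533333
190 [315 326] 333368888888888899999999999999998853333333333335458999999999999999988888888887533333
200 [314 326] 333357888888888889999999999999998865555555555556568999999999999999987888888876433333
210 [314 326] 333346888888888889999999999999998865555555555556568999999999999999987888888876333333
220 [315 327] 333347888888888789999999999999998855555555555555568999999999999999988888888876333333
230 [315 326] 333456655556788799999999999999999865555555555555568999999999999999987655555665333333
240 [315 326] 333367777777776555555789999999999865555555555556568999999987655555555555555554333333
250 None 333356777777777777777776555555554322222222222222345555555555555555555555555543333333
260 None 333346777777777777777655555556898644444444444444589865555555555555555555555653333333
270 None 333334687777777777776666666667898644444444444444589866666666666555555555567753333333
280 None 333333333333356777666666666666788644444444444444589866666666666665543333333333333333
```

Call:
step_arm:
  motion:
    - [0, 0, 0.05, 0, 0, 0, 0]
    - [0, 0, 0.05, 0, 0, 0, 0]
    - [0, 0, 0.05, 0, 0, 0, 0]
    - [0, 0, 0.04, 0, 0, 0, 0]
    - [0, 0, 0.02, 0, 0, 0, 0]
    - [0, 0, 0, 0, 0, 0, 0]
    - [0, 0, 0, 0, 0, 0, 0]
    - [0, 0, 0, 0, 0, 0, 0]
    - [0, 0, 0, 0, 0, 0, 0]
    - [0, 0, 0, 0, 0, 0, 0]

```text
clock: 20.07
position: [538.9, -44.0, 187.8]
orientation: [3.141, -0.0, 1.237]
wrist_force: [-0.5, 0.0, -0.4]
finger_gap: 16.6
finger_force: 46.1
```

```bash
python3 go.py 537.9 -44.2 187 70.9; python3 - <<'E'
from cell import r
import pickle,cv2,numpy as np
w=r.grab_frame("wrist"); S=r.grab_frame("scene");pickle.dump((w,S),open("w10.pkl","wb"))
h=cv2.cvtColor(w["frame"],cv2.COLOR_RGB2HSV); m=(h[...,0]<25)&(h[...,1]>80)&(h[...,2]>120); g=w["frame"].min(2)
for v in range(130,290,10):
    us=np.where(m[v,270:370])[0]+270; print(v,us[[0,-1]] if len(us) else None,''.join(str(min(9,x//26)) for x in g[v,280:364]))
# scene: board mask and jaw in front of it
h=cv2.cvtColor(S["frame"],cv2.COLOR_RGB2HSV); m=(h[...,0]<22)&(h[...,1]>80)&(h[...,2]>80)
for v in range(205,256,3): print(v,''.join('o' if m[v,u] else str(min(9,S["frame"][v,u].min()//26)) for u in range(295,345)))
E
```

```text
t 20.07 pos [538.9 -44.  187.8] rpy deg [ 1.7997e+02 -2.0000e-02  7.0860e+01] F [-0.5  0.  -0.4] gap 16.6 ff 46.1
shift now-frame mm [-0.5 -0.9  0.8] units [-0.004 -0.007  0.007] min rows 0.0  turn deg [ 0.03 -0.02 -0.04] units [ 0.001 -0.    -0.001] shift units after turn [-0.004 -0.007  0.007]
130 None 333333333333333333333333333333333368999998899988643333333333333333333333333333333333
140 None 468888888888888888888888888887777778999999999988667777788888888888888888888888887743
150 None 589999999999999999999999999999999988999999999988799999999999999999999999999999999974
160 None 489999999999999999999999999999999988999999999988799999999999999999999999999999999973
170 None 368888888888888888888888888888888878999999999988667888888888888888888888888888887533
180 None 357888888888887777777777777777777558999999999988644677777777777777777778888888887633
190 [316 327] 347888888888888999999999999999998656333333333333655899999999999999999988888888887633
200 [314 327] 347888888888878999999999999999998743222232223333456899999999999999999988888888886433
210 [314 328] 347888888888878999999999999
[... 965 characters left out ...]
5oooooo777777777777655566643333332222222
220 33346999995ooooo6777777777776655556664433333332222
223 97699999995oooo67777777777777766656666443333333332
226 9999999998oooo5777777777776ooo567776oo443333333333
229 9888999998oooo6777777777775oooooooo666oo4333333333
232 88888878985oooooo567777775oooooooooooooo4333333333
235 899888887667765ooooooo565oooooooooooooo44333333333
238 8888888886oooo56776oooooooooooooooooooo44333333333
241 8888888886oooooooo56776oooooooooooooooo43333333333
244 8888888887ooooooooooooo56776ooooooooooo44444444444
247 88888888765ooooooooooooooooo56775ooooo554444433469
250 8888888897434555oooooooooooooooo567799999986445899
253 88889999999998644455ooooooooooooooooo5789999999999
```

```bash
python3 - <<'E'
import pickle,numpy as np
from h import *
_,S=pickle.load(open("w10.pkl","rb"))
for off in (17,20):
    p=np.array([538.3+off*.945,-44.3-off*.327]); 
    for uv in ((311.5,232),(316,235.5),(320.5,235.5)):
        c,q=ray(S,uv); q=q[0]; k=((p-c[:2])@q[:2])/(q[:2]@q[:2]); print(off,uv,(c+k*q).round(1))
y=np.array([.327,.945,0]); print("board top corners/axle pred px",proj(S,[np.array([538,-44.4,135])+s*35*y for s in(-1,0,1)]).round(1).tolist(),proj(S,[np.array([538,-44.4,80])+s*75*y for s in(-1,1)]).round(1).tolist())
E
```

```text
17 (311.5, 232) [555.4 -52.3 114.1]
17 (316, 235.5) [552.  -44.3 105.1]
17 (320.5, 235.5) [548.9 -36.3 105.4]
20 (311.5, 232) [557.4 -51.4 116.2]
20 (316, 235.5) [554.1 -43.4 107.2]
20 (320.5, 235.5) [551.  -35.5 107.6]
board top corners/axle pred px [[305.6, 210.9], [319.1, 219.3], [333.1, 228.1]] [[291.3, 222.3], [347.9, 259.2]]
```

The board's projected top corners match the picture, so it is still level. The jaws sit symmetric, about 27 px either side of the board, with 15–23 mm of overlap and no contact force. Handing in.

```bash
python3 -c "
from cell import r
print(r.hand_in())"
```

```text
the job is handed in; nothing more can be done
None
```

I handed the job in at about 20 s: the sample hangs level in the grey cradle, and the clip is held squeezed wide open over the middle of its top edge. By my measurements the jaws touch neither face; no verdict came back.

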